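# Pull the dust-collector damper shut with the hook pole

## Robot

A 7-joint arm with a two-finger parallel gripper is mounted at the origin on a cart in front of the work surface, level with it; the furniture and walls round the work are solid. World frame = base frame: x ahead of the robot, y to its left, z up, the work surface at z = 0. Lengths are in m, angles in degrees, forces in N, time in s.
With the tool pointing down it reaches from about 0.425 to 0.875 m from the base axis. Payload 4.7 kg.
Tool frame: the origin (TCP) lies between the finger pads; the fingertips stand 19 mm ahead of it and the grasp point (between the pads) is the TCP; x points along the fingers, z is the direction in which the jaws open and shut, and the axes are right-handed (so a half turn about x gives the same grasp; the last joint's range is limited). The gripper opens to 87 mm and grips with 3 to 60 N. Pads are 19 mm wide; open, the fingers measure 117 mm over their backs; the gripper's body (75 mm by 190 mm) begins 51 mm behind the grasp point.
Start: joints at [-69.093, 18.392, -4.016, 83.108, 1.295, 78.541, -3.26], TCP at [0.223, 0.61, 0.242] pointing down, gripper open.
Joint ranges: [-163.93, 163.93], [-17.29, 119.83], [-79.2, 71.16], [3.27, 140.29], [-89.18, 269.18], [5.43, 117.66], [-154.24, 154.24]. Speed limits (degrees/s): [147.25, 147.25, 180, 180, 180, 180, 180].

## Interface

Orientations are given as [roll, pitch, yaw] about the fixed x, y, z axes, in that order (R = Rz(yaw) Ry(pitch) Rx(roll)).
In Python, from cell import monitor, read_camera, camera_model, env, regions_of gives the robot as it stands. The module is installed in compiled form; this text tells all that it offers.
- The arm moves only by the tool step_arm, never from a script. Its argument "deltas" is a list of rows, each a list of 5 numbers: the gripper's target within -1 to 1 (fully open at 1, half-way at 0, shut at -1), then the shift along the tool's x, y, z in m, then the turn about the tool's x in degrees. A call has 1 to 12 rows; each row is the pose to reach, as a shift and turn from the pose commanded when the call began, along the tool's axes at that moment; what a row does not reach only later rows make up. A row lasts 1/8 s, in which the tool goes at most 62.5 mm and 10.7 degrees, less where a joint would pass 70% of its speed; a pose out of reach is approached as far as the arm can. A call with a gripper value outside its range is refused whole. The fingers move at their own pace and stop on an object; "newtons" is the grip in N (left out, the last holds). Time passes only in rows, so rows that repeat a pose let the fingers close. It gives the time, the measured TCP pose, the force and the opening at its end, in the units of the state.
- monitor.get_obs(): the state, without advancing time (a new reading comes with each control period).
- read_camera(name): name is "side" or "top" or "wrist"; returns (picture, depth): 420x560x3 uint8, red, green, blue; 420x560 float32, m along the optical axis (not along the pixel's ray), 0 where there is no reading.
- camera_model(name): a dict with "fx", "fy", "cx", "cy" (pixels), "k1" (the pictures are not rectified: a ray, as slopes to the right and down, at radius r is drawn at 1 + k1 r^2 times it, then the intrinsics apply), "xyz" and "attitude" of the camera in the world. Camera axes: x right, y down, z forward; pixel columns grow to the right and rows downward; lengths in m; the calibration is good to about 2 mm. A picture is of the moment at which its call begins: read the wrist's pose just before it. camera_model takes no time and is no camera call; for the wrist camera it gives the pose at the moment of the call.
- env.sign_off(): hands the job in, once; it reports no verdict.
Trained networks look in the newest picture that a camera, given by its name, has taken for a name from the list of things; names that differ only in an ending like _2 or _b are one class to them, and where a whole thing is asked for, a point or a joint stands for the part that bears it (a point fixed in the world has none). Each returns a list of dicts, best first, with "p" (0 to 1); they miss things now and then, are a little off and sometimes report something else, mostly with a low value. They report only what shows in the picture. A call takes as long as a camera call.
- regions_of(camera, thing): "pixels" (420x560 bool, what is visible of it) and "pixel" ([column, row] in pixels, amid what is visible of it).
The state is a dict: "time_s": time; "qpos": joint angles; "joint_velocities": joint speeds; "effort": joint torques, N m; "tool_pos": TCP position; "tool_rot": TCP orientation; "force": force on the tool from outside, world axes, zero at the start; "wrist_torque": the same for the moment, N m; "grip_width": finger opening in m.
Only numpy, scipy, OpenCV 4.12 (cv2) and the standard library are available. Lean on these libraries where they do the work, as an engineer would, in place of code of your own. Each camera call takes 0.05 s, during which the arm holds its last target. There are 200 camera calls.

## Task

Sanding is finished, so shut the damper of the bench dust collector: take the hook pole, slip its hook through the ring eye on the flap inside the mouth, and draw the flap gently towards you until the catch on the sill has clicked and holds it shut by itself. Then unhook the pole and lay it back down flat on the bench, without pushing the other things about.

Things in the scene. Friction and masses are not known exactly. Their poses are not given: they have to be found in the camera images.
- hook_pole: Hook pole lying flat, 394 mm long, 0.22 kg: square wooden handle 24 mm wide, 28 mm high (x = -130 to 40 mm), ferrule to 66, then a straight 8 mm steel rod with its end bent 90 degrees sideways into a prong. Origin: handle underside at the balance point, the place to grip. x along the pole to the hook, z up, y the side the prong points to (left seen from the handle). Rod axis at z = 14 mm.
- hook (a point): Middle of the prong, where the ring rides: at (252, 16, 14) mm in the frame of hook_pole. The prong is straight, 8 mm thick, runs along the pole's y from the rod axis (y = 0) to y = 34 mm and ends in an 11 mm ball (tip at y = 40 mm).
- collector: Bench dust collector: fixed grey steel box 210 deep (x) x 220 wide (y) x 420 mm high, duct on top. Origin under its centre, front towards its -x (face at x = -105 mm; bin handle and switch reach -132 mm, below z = 140 mm). The mouth in the front spans y = -85 to 85, z = 199 to 390 mm and runs back to x = 84 mm; the flap hangs in it.
- hinge (a point): Hinge axis of the damper flap, at (-75, 0, 365) mm in the frame of collector, parallel to the collector's y.
- damper_flap (a joint): Angle (rad) of the damper flap, a 158 x 147 mm steel sheet: about 0 = hanging upright, shut; grows as its lower edge swings inward, away from the robot. Starts at 0.70 to 1.00. Sprung open: 2 N at the eye when wide open, 5 N near shut; let go before the catch has clicked it swings back to about 0.6. More than 25 N from the hook would bend the eye.
- keeper_mark (a point): Edge of the sill below the catch, at (-100, 0, 200) mm in the frame of collector. Behind it a rubber stop and a sprung bevelled bolt (up to z = 220 mm), adjustable, setting unknown: the flap is clicked shut at a joint value anywhere between -0.02 and 0.16 and meets the bevel 0.06 to 0.09 before that. Riding over it takes 12 to 18 N at the eye; then the stop makes the pull rise steeply.
- eye (a point): Centre of the ring eye on the flap's front: 8 mm round bar, hole 25 mm, 41 mm over all, hole axis parallel to the hinge, so the prong goes in sideways from the collector's -y side. It turns with the flap: at joint value q it is at x = -75 + 105 sin q - 32 cos q, y = 0, z = 365 - 105 cos q - 32 sin q mm in the frame of collector.
- oak_block: Oak offcut 45 x 160 x 32 mm at the right of the bench; leave it. Origin: centre of its underside.
- pine_block: Pine offcut 60 x 110 x 40 mm, front left of the collector; leave it. Origin: centre of its underside.
- block_plane: Block plane 48 x 166 x 56 mm, right of the pole; leave it. Origin: centre of its underside.
- tape_measure: Yellow tape measure 35 x 95 x 65 mm at the right; leave it. Origin: centre of its underside.
- chisel_a: Chisel with a yellow handle, 27 x 225 x 27 mm, left; leave it. Origin: centre of its underside.
- screw_tin: Open tin of screws 81 mm across, 51 mm high, left; leave it. Origin: centre of its underside.

How it is judged:
By the outcome, as a careful person would: the job done as asked, in the order asked, and still so for the second after the job is handed in, with the robot touching nothing.
It also fails if it takes over 72 s, if anything falls off the work surface, if the arm or the gripper's body presses on something with over 40 N, if the wrist force passes 120 N, or if a joint passes its speed limit or range.

## Working session

There is one attempt and no reset: what is moved stays moved. The work goes in short steps, Python scripts to look and compute and a tool call to move; the robot and the scene stay as the last step left them, time stands still between calls to the robot, and variables do not carry over. Pictures are saved under pics/ and viewed, about 8 in all and at most 12, crops included, and the job is handed in when it is done.

Besides the shell and the picture viewer there is one more tool, called after "Call:" as name(argument=value, ...) on one line, values as JSON. step_arm: Moves the arm, as the interface text tells. Its arguments: {"type":"object","properties":{"deltas":{"type":"array"},"newtons":{"type":"number"}},"required":["deltas"]}

```bash
mkdir -p pics; cat > h.py <<'E'
import numpy as np, cv2
from scipy.spatial.transform import Rotation as R
from cell import monitor, read_camera, camera_model, env, regions_of
def cam(n):
    m=camera_model(n); a=np.array(m["attitude"],float)
    Rm=a if a.shape==(3,3) else R.from_euler('xyz',a,degrees=True).as_matrix()
    return m,Rm,np.array(m["xyz"])
def rays(m,uv):
    uv=np.atleast_2d(np.array(uv,float)); d=np.stack([(uv[:,0]-m["cx"])/m["fx"],(uv[:,1]-m["cy"])/m["fy"]],1); s=d.copy()
    for _ in range(20): s=d/(1+m["k1"]*(s**2).sum(1,keepdims=True))
    return np.c_[s,np.ones(len(s))]
def pts(n,mask,depth,M=None):
    m,Rm,t=M or cam(n); v,u=np.nonzero(mask&(depth>0))
    return (rays(m,np.c_[u,v])*depth[v,u][:,None])@Rm.T+t, np.c_[u,v]
def plane(n,uv,z,M=None):
    m,Rm,t=M or cam(n); r=rays(m,uv)@Rm.T
    return t+r*((z-t[2])/r[:,2])[:,None]
def proj(n,P,M=None):
    m,Rm,t=M or cam(n); c=(np.atleast_2d(P)-t)@Rm; s=c[:,:2]/c[:,2:]; s=s*(1+m["k1"]*(s**2).sum(1,keepdims=True))
    return s*[m["fx"],m["fy"]]+[m["cx"],m["cy"]]
def save(n,img): cv2.imwrite(f"pics/{n}.png",img[:,:,::-1])
E
python3 - <<'E'
from h import *
print(monitor.get_obs())
I={}
for c in ("top","side"):
    print(camera_model(c)); a,d=read_camera(c); save(c,a); np.save(c+"_d.npy",d); np.save(c+"_i.npy",a)
    for th in ("hook_pole","collector","damper_flap","eye","hook","pine_block","block_plane","oak_block","tape_measure","chisel_a","screw_tin"):
        r=regions_of(c,th)
        if r and r[0]["p"]>.3:
            P,_=pts(c,r[0]["pixels"],d)
            print(c,th,round(r[0]["p"],2),r[0]["pixel"],len(P), P.min(0).round(3),P.max(0).round(3),np.median(P,0).round(3)) if len(P) else print(c,th,"nodepth")
            np.save(f"{c}_{th}.npy",r[0]["pixels"])
E
```

```text
{'time_s': 0.0, 'qpos': array([-69.09148174,  18.44041942,  -4.01568368,  83.1746924 ,
         1.29413676,  78.54089979,  -3.26118088]), 'joint_velocities': array([-0.02823692, -0.00206811, -0.01549234,  0.04196919, -0.03103165,
       -0.00775351,  0.0685763 ]), 'effort': array([-3.94830695e-04, -4.91292679e+01, -4.03837385e-01, -3.12530637e+01,
       -6.37247809e-02,  4.39531286e-02,  1.72522869e-04]), 'tool_pos': array([0.22324758, 0.60990783, 0.24044792]), 'tool_rot': array([-177.49430876,   89.88907856, -107.5942907 ]), 'force': array([-0.47795354, -0.11005858, -0.62509149]), 'wrist_torque': array([0.01242373, 0.00208518, 0.05181754]), 'grip_width': 0.08689074419826297}
{'fx': 477.51276994598595, 'fy': 477.51276994598595, 'cx': 279.55268303000287, 'cy': 210.82522692670085, 'k1': -0.05389384070280781, 'xyz': array([-0.24652612, -0.29452736,  1.46669408]), 'attitude': array([-144.91637844,   -0.74937692,  -77.00883563])}
top hook_pole 0.9 [310.4, 293.6] 630 [ 0.387 -0.356 -0.002] [0.595 0.002 0.036] [ 0.451 -0.249  0.024]
top collector 0.59 [274.6, 151.0] 10177 [ 0.169 -0.218 -0
[... 1165 characters left out ...]
6.3] 6065 [ 0.168 -0.84  -0.002] [1.023 0.36  1.14 ] [ 0.753 -0.126  0.279]
side hook 0.74 [301.1, 174.4] 6180 [ 0.165 -0.877 -0.008] [1.023 0.36  1.143] [ 0.753 -0.127  0.277]
side pine_block 0.88 [225.9, 195.5] 319 [ 0.569  0.193 -0.004] [0.644 0.328 0.052] [0.601 0.246 0.036]
side block_plane 0.91 [301.3, 278.4] 572 [ 0.515 -0.436 -0.019] [ 0.625 -0.263  0.065] [ 0.554 -0.35   0.026]
side oak_block 0.83 [333.0, 304.3] 597 [ 0.519 -0.604 -0.007] [ 0.637 -0.436  0.045] [ 0.565 -0.53   0.028]
side chisel_a 0.66 [185.9, 195.7] 247 [ 0.409  0.228 -0.01 ] [0.538 0.431 0.033] [0.461 0.35  0.015]
side screw_tin 0.56 [226.1, 176.1] 199 [ 0.629  0.318 -0.006] [0.739 0.421 0.052] [0.674 0.367 0.028]
```

```bash
cat > fit.py <<'E'
from h import *
for c in ("top","side"):
    d=np.load(c+"_d.npy")
    P,_=pts(c,np.load(c+"_hook_pole.npy"),d)
    H=P[(P[:,2]>.022)&(P[:,2]<.034)]
    m=H[:,:2].mean(0); u,s,vt=np.linalg.svd(H[:,:2]-m); ax=vt[0]*np.sign(vt[0][1]); n=np.array([-ax[1],ax[0]])
    a=(H[:,:2]-m)@ax; b=(H[:,:2]-m)@n; A=(P[:,:2]-m)@ax;B=(P[:,:2]-m)@n
    lo,hi=np.percentile(A,[.5,99.5])
    print(c,"pole yaw",np.degrees(np.arctan2(*ax[::-1])).round(2),"handle a",np.percentile(a,[1,99]).round(3),"w",np.percentile(b,[2,98]).round(3),"all",lo.round(3),hi.round(3),"origin est",(m+ax*(lo+.130)).round(4),(m+ax*(hi-.256)).round(4))
    far=A>.2; 
    print(" far end pts:",np.c_[A[far],B[far],P[far,2]][np.argsort(-A[far])][:12].round(3).tolist())
    P,_=pts(c,np.ones(d.shape,bool),d)
    k=(P[:,2]>.405)&(P[:,2]<.435)&(P[:,0]>.5)&(P[:,0]<1.05)&(abs(P[:,1])<.3)
    T=P[k]; r=cv2.minAreaRect(T[:,:2].astype(np.float32)*1000) if len(T)>10 else None
    print(" collector top",len(T),r)
    F=P[(P[:,2]>.15)&(P[:,2]<.19)&(P[:,0]>.5)&(P[:,0]<.95)&(abs(P[:,1])<.25)]
    if len(F)>20:
        mm=F[:,:2].mean(0);_,s,vt=np.linalg.svd(F[:,:2]-mm);print(" front",len(F),mm.round(4),vt[0].round(4),s.round(3), F.min(0).round(3),F.max(0).round(3))
E
python3 fit.py
python3 - <<'E'
import cv2,numpy as np
a=cv2.imread('pics/top.png')[60:360,150:450]; b=cv2.imread('pics/side.png')[60:360,180:480]
cv2.imwrite('pics/both.png',cv2.resize(np.hstack([a,b]),(800,400),interpolation=cv2.INTER_CUBIC))
E
```

```text
top pole yaw 60.59 handle a [-0.096  0.244] w [-0.012  0.012] all -0.1 0.292 origin est [ 0.4587 -0.2387] [ 0.4619 -0.233 ]
 far end pts: [[0.294, 0.008, 0.013], [0.293, -0.002, 0.016], [0.293, 0.004, 0.017], [0.292, 0.024, 0.015], [0.292, 0.02, 0.017], [0.292, -0.005, 0.014], [0.291, 0.015, 0.018], [0.291, 0.006, 0.014], [0.29, 0.012, 0.016], [0.289, 0.022, 0.015], [0.288, 0.004, 0.015], [0.288, -0.011, 0.011]]
 collector top 3245 ((864.048583984375, 6.361175537109375), (600.5072021484375, 322.3676452636719), 87.08915710449219)
 front 1007 [ 0.7564 -0.054 ] [ 0.1456 -0.9893] [1.943 1.781] [ 0.693 -0.167  0.15 ] [0.906 0.063 0.19 ]
side pole yaw 59.66 handle a [-0.091  0.113] w [-0.011  0.011] all -0.094 0.3 origin est [ 0.4587 -0.2455] [ 0.4632 -0.2378]
 far end pts: [[0.304, 0.005, 0.016], [0.301, 0.006, 0.007], [0.3, 0.01, 0.014], [0.293, 0.006, 0.02], [0.292, 0.002, 0.015], [0.29, -0.002, 0.017], [0.288, 0.002, 0.025], [0.282, -0.001, 0.019], [0.28, 0.003, 0.021], [0.279, 0.003, 0.016]]
 collector top 1226 ((792.3217163085938, -52.91947937011719), (195.6139373779297, 237.631591796875), 0.9025393128395081)
 front 576 [ 0.7592 -0.0935] [ 0.4813 -0.8766] [1.979 1.229] [ 0.694 -0.177  0.15 ] [0.907 0.063 0.19 ]
```

View pics/both.png

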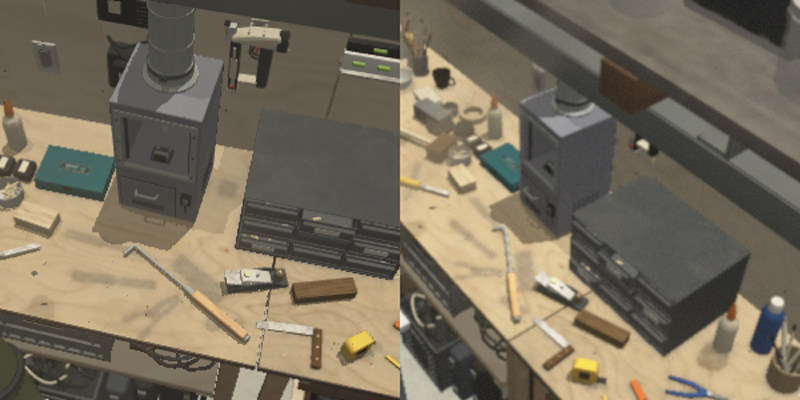

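```bash
python3 - <<'E'
from h import *
o=monitor.get_obs(); Rt=R.from_euler('xyz',o['tool_rot'],degrees=True).as_matrix(); print("tool axes cols\n",Rt.round(3))
rng=np.random.default_rng(0)
for c in ("top","side"):
    d=np.load(c+"_d.npy"); P,UV=pts(c,np.ones(d.shape,bool),d)
    F=P[(P[:,2]>.15)&(P[:,2]<.4)&(P[:,0]>.63)&(P[:,0]<.76)&(P[:,1]>-.22)&(P[:,1]<.1)]
    best=(0,)
    for _ in range(800):
        p,q=F[rng.choice(len(F),2)][:,:2]; e=q-p; L=np.hypot(*e)
        if L<.08: continue
        n=np.array([-e[1],e[0]])/L; k=abs((F[:,:2]-p)@n)<.003
        if k.sum()>best[0]: best=(k.sum(),k)
    G=F[best[1]]; m=G[:,:2].mean(0); v=np.linalg.svd(G[:,:2]-m)[2][0]; v*=np.sign(v[1]); s=(G[:,:2]-m)@v
    lo,hi=np.percentile(s,[.5,99.5]); ce=m+v*(lo+hi)/2; yaw=np.degrees(np.arctan2(-v[0],v[1]))
    nx=np.array([v[1],-v[0]]); C=ce+.105*nx
    print(c,len(G),"front centre",ce.round(4),"width",(hi-lo).round(3),"yaw",yaw.round(2),"origin",C.round(4))
    Q=np.c_[(P[:,:2]-C)@nx,(P[:,:2]-C)@v,P[:,2]]
    k=(abs(Q[:,1])<.025)&(Q[:,2]>.205)&(Q[:,2]<.38)&(Q[:,0]>-.1)&(Q[:,0]<.084)
    for a,b in sorted(zip(Q[k].round(3).tolist(),UV[k].tolist()),key=lambda t:-t[0][2])[::max(1,k.sum()//45)]: print(a,b)
    # big toolbox
    B=P[(P[:,1]<-.2)&(P[:,1]>-.75)&(P[:,0]>.55)&(P[:,0]<1.1)&(P[:,2]>.1)&(P[:,2]<.4)]
    print("box",np.percentile(B,[1,99],axis=0).round(3).tolist())
E
```

```text
tool axes cols
 [[ 0.    -0.939  0.344]
 [ 0.     0.344  0.939]
 [-1.    -0.     0.   ]]
top 1052 front centre [ 0.7038 -0.0473] width 0.218 yaw -3.21 origin [ 0.8086 -0.0532]
[-0.027, 0.001, 0.288] [273, 154]
[-0.026, 0.004, 0.285] [272, 154]
[-0.028, 0.0, 0.284] [273, 155]
[-0.031, 0.003, 0.281] [272, 156]
[-0.031, -0.001, 0.278] [273, 157]
[-0.031, 0.003, 0.271] [272, 158]
[-0.037, 0.001, 0.268] [272, 160]
[-0.028, -0.003, 0.265] [274, 159]
[-0.018, -0.0, 0.264] [274, 157]
[-0.012, -0.002, 0.262] [275, 156]
[-0.02, -0.001, 0.261] [274, 158]
[-0.017, -0.003, 0.259] [275, 158]
[-0.074, 0.004, 0.222] [268, 177]
[-0.069, 0.006, 0.221] [268, 176]
[-0.056, 0.01, 0.22] [268, 173]
[-0.065, -0.004, 0.22] [271, 176]
[-0.057, 0.002, 0.219] [270, 174]
[-0.071, 0.016, 0.219] [265, 176]
[-0.069, 0.009, 0.219] [267, 176]
[-0.054, 0.024, 0.218] [264, 172]
[-0.066, 0.003, 0.218] [269, 176]
[-0.07, 0.002, 0.218] [269, 177]
[-0.066, -0.011, 0.218] [273, 177]
[-0.055, 0.017, 0.217] [266, 173]
[-0.056, 0.006, 0.217] [269, 174]
[-0.056, -0.012, 0.217] [274, 175]
[-0.058, 0.012, 0.216] [267, 174]
[-0.05
[... 2020 characters left out ...]
3, -0.005, 0.214] [295, 185]
[-0.074, 0.002, 0.214] [290, 186]
[-0.057, -0.01, 0.214] [295, 186]
[-0.052, 0.004, 0.213] [294, 184]
[-0.059, -0.014, 0.213] [295, 187]
[-0.05, 0.022, 0.211] [292, 182]
[-0.069, -0.005, 0.211] [292, 187]
[-0.065, -0.008, 0.211] [293, 187]
[-0.069, -0.013, 0.211] [293, 188]
[-0.056, -0.002, 0.209] [294, 186]
[-0.07, 0.015, 0.208] [289, 185]
[-0.074, -0.006, 0.208] [291, 188]
[-0.07, -0.015, 0.208] [293, 189]
[-0.037, 0.018, 0.207] [295, 182]
[-0.044, 0.008, 0.207] [295, 184]
[-0.072, 0.011, 0.207] [289, 186]
[-0.059, -0.013, 0.207] [295, 188]
[-0.073, -0.012, 0.207] [292, 189]
[-0.058, -0.005, 0.206] [294, 187]
box [[0.627, -0.736, 0.105], [1.019, -0.223, 0.293]]
```

Call:
step_arm(deltas=[[0.2,0,-0.05,-0.032,10],[0.2,0,-0.1,-0.063,20],[0.2,0,-0.15,-0.095,30],[0.2,0,-0.2,-0.127,40],[0.2,0,-0.25,-0.158,50],[0.2,0,-0.3,-0.19,60],[0.2,0,-0.35,-0.222,70],[0.2,0,-0.384,-0.243,80],[0.2,0,-0.4,-0.3,90],[0.2,0,-0.416,-0.357,100],[0.2,0,-0.432,-0.414,100],[0.2,0,-0.448,-0.471,100]], newtons=50)

```text
time_s: 2.7
tool_pos: [0.482, 0.0123, 0.2419]
tool_rot: [61.7, 89.9, 31.6]
force: [0.0, -1.1, 0.6]
grip_width: 0.0524
```

```bash
cat > go.py <<'E'
import sys
from h import *
# tool-frame delta to world xyz target (m), tool-z yaw target (deg)
o=monitor.get_obs(); Rt=R.from_euler('xyz',o['tool_rot'],degrees=True).as_matrix()
t=np.array([float(v) for v in sys.argv[1:4]]); y=float(sys.argv[4])
cur=np.degrees(np.arctan2(Rt[1,2],Rt[0,2])); print("pos",o['tool_pos'].round(4),"zyaw",cur.round(2),"q",o['qpos'].round(1),"F",o['force'].round(2),"w",o['grip_width'],"t",o['time_s'])
print("delta tool",(Rt.T@(t-o['tool_pos'])).round(4),"turn",((cur-y+180)%360-180).round(2))
E
python3 go.py 0.461 -0.238 0.2 -30
```

```text
pos [0.482  0.0123 0.2419] zyaw -30.09 q [-36.   -3.6  30.4 107.1   1.8  75.9 -36.2] F [ 0.02 -1.11  0.56] w 0.052440579936716906 t 2.7
delta tool [ 0.0417 -0.2271  0.1073] turn -0.09
```

Call:
step_arm(deltas=[[0.2,0.01,-0.05,0.024,0],[0.2,0.02,-0.1,0.048,0],[0.2,0.03,-0.15,0.07,0],[0.2,0.04,-0.2,0.095,0],[0.2,0.042,-0.227,0.107,0],[0.2,0.042,-0.227,0.107,0]])

```text
time_s: 3.45
tool_pos: [0.4599, -0.2387, 0.1996]
tool_rot: [-69.9, 89.9, -100.3]
force: [0.4, 0.3, 0.2]
grip_width: 0.0522
```

```bash
python3 go.py 0.461 -0.238 0.12 -30; python3 - <<'E'
from h import *
M=cam("wrist"); a,d=read_camera("wrist"); save("w1",a); r=regions_of("wrist","hook_pole")
print(M[2], M[1].round(3).tolist())
if r:
    P,_=pts("wrist",r[0]["pixels"],d,M); print(r[0]["p"],len(P),P.min(0).round(3),P.max(0).round(3))
    H=P[(P[:,2]>.022)&(P[:,2]<.034)]; m=H[:,:2].mean(0); v=np.linalg.svd(H[:,:2]-m,full_matrices=False)[2][0]; v*=np.sign(v[1]); n=np.array([-v[1],v[0]])
    A=(P[:,:2]-m)@v;B=(P[:,:2]-m)@n
    print("yaw",np.degrees(np.arctan2(v[1],v[0])),"mean",m,"handle range",np.percentile((H[:,:2]-m)@v,[.5,99.5]),"w",np.percentile((H[:,:2]-m)@n,[1,99]),"all",A.min(),A.max(),"orig",m+v*(np.percentile((H[:,:2]-m)@v,[.5])+.13))
E
```

```text
pos [ 0.4599 -0.2387  0.1996] zyaw -30.41 q [-21.    3.9  47.8 106.4  -3.   70.9  -2.7] F [0.4  0.34 0.22] w 0.05221036432928919 t 3.45
delta tool [0.0796 0.0012 0.0005] turn -0.41
[ 0.49638775 -0.17627877  0.34266096] [[0.862, -0.488, -0.135], [-0.506, -0.832, -0.229], [-0.0, 0.265, -0.964]]
0.88 4466 [ 0.391 -0.354 -0.003] [ 0.554 -0.082  0.031]
yaw 59.85914812070113 mean [ 0.45510496 -0.24842552] handle range [-0.11560633  0.08284051] w [-0.01164787  0.01159386] all -0.11831697711173114 0.19035283708376616 orig [ 0.46233242 -0.23597797]
```

View pics/w1.png

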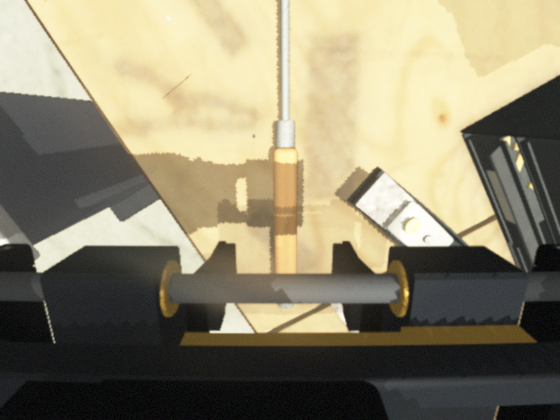

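Call:
step_arm(deltas=[[0.2,0.05,0.003,0.001,0],[0.2,0.1,0.003,0.001,0],[0.2,0.14,0.003,0.001,0],[0.2,0.165,0.003,0.001,0],[0.2,0.177,0.003,0.001,0],[0.2,0.177,0.003,0.001,0],[-0.9,0.177,0.003,0.001,0],[-0.9,0.177,0.003,0.001,0],[-0.9,0.177,0.003,0.001,0],[-0.9,0.177,0.003,0.001,0]], newtons=50)

```text
time_s: 4.8
tool_pos: [0.4638, -0.2339, 0.023]
tool_rot: [27.8, 89.9, -2.3]
force: [-0.3, 0.4, 2.4]
grip_width: 0.0235
```

Call:
step_arm(deltas=[[-0.9,-0.03,0,0,0],[-0.9,-0.07,0,0,0],[-0.9,-0.12,0,0,0],[-0.9,-0.17,0,0,0],[-0.9,-0.22,0,0,0],[-0.9,-0.24,0,0,0],[-0.9,-0.24,0,0,0]])

```text
time_s: 5.68
tool_pos: [0.4639, -0.2341, 0.2636]
tool_rot: [30.8, 89.8, 0.7]
force: [-0.0, -0.0, -1.7]
grip_width: 0.0239
```

Call:
step_arm(deltas=[[-0.9,-0.005,0.034,-0.036,0],[-0.9,-0.01,0.068,-0.072,0],[-0.9,-0.015,0.102,-0.108,0],[-0.9,-0.015,0.102,-0.108,10],[-0.9,-0.015,0.102,-0.108,20],[-0.9,-0.015,0.102,-0.108,30],[-0.9,-0.015,0.102,-0.108,40],[-0.9,-0.015,0.102,-0.108,50],[-0.9,-0.015,0.102,-0.108,57],[-0.9,-0.015,0.102,-0.108,63],[-0.9,-0.015,0.102,-0.108,63]])

```text
time_s: 7.05
tool_pos: [0.4201, -0.0914, 0.2757]
tool_rot: [-84.7, 89.8, -177.7]
force: [-0.1, 0.7, -2.5]
grip_width: 0.0235
```

```bash
python3 go.py 0.4214 -0.0914 0.279 -93.2; python3 - <<'E'
from h import *
M=cam("wrist"); a,d=read_camera("wrist"); save("w2",a); np.save("w2_d.npy",d); print(M[0],M[2],M[1].round(3).tolist())
for th in ("hook_pole","eye","damper_flap"):
  r=regions_of("wrist",th)
  if r:
    P,_=pts("wrist",r[0]["pixels"],d,M); print(th,r[0]["p"],r[0]["pixel"],len(P),P.min(0).round(3),P.max(0).round(3),np.median(P,0).round(3))
    if th=="hook_pole":
      k=(P[:,0]>.5)&(P[:,0]<.66)&(abs(P[:,2]-.27)<.03); Q=P[k]; m=Q.mean(0); v=np.linalg.svd(Q-m,full_matrices=False)[2][0]; v*=np.sign(v[0]); print("axis",m.round(4),v.round(4),np.degrees(np.arctan2(v[1],v[0])))
      T=P[np.argsort(-P[:,0])][:400:20]; print(T.round(3).tolist())
E
```

```text
pos [ 0.4201 -0.0914  0.2757] zyaw -93.05 q [-23.4 -12.1  27.9 109.8   5.7  81.2 -90. ] F [-0.08  0.68 -2.5 ] w 0.023460796777872182 t 7.05
delta tool [-0.0033  0.0013 -0.0001] turn 0.15
{'fx': 322.906348707873, 'fy': 322.906348707873, 'cx': 283.72179175558904, 'cy': 210.3192969754251, 'k1': -0.039417689782903616, 'xyz': array([ 0.49263008, -0.09536166,  0.41854249]), 'attitude': array([ 1.64419825e+02,  2.58128680e-02, -9.30420997e+01])} [ 0.49263008 -0.09536166  0.41854249] [[-0.053, -0.962, -0.268], [-0.999, 0.051, 0.015], [-0.0, 0.269, -0.963]]
hook_pole 0.84 [284.0, 195.1] 10650 [ 0.107 -0.125 -0.615] [0.628 0.017 0.344] [ 0.459 -0.094  0.277]
axis [ 0.5213 -0.0967  0.2693] [ 0.9987 -0.0501 -0.0097] -2.8734447872753153
[[0.628, -0.114, -0.001], [0.611, -0.089, -0.001], [0.6, -0.088, -0.001], [0.589, -0.089, 0.0], [0.578, -0.088, 0.001], [0.559, -0.087, -0.0], [0.541, -0.094, 0.268], [0.541, -0.097, 0.27], [0.54, -0.1, 0.27], [0.54, -0.1, 0.269], [0.54, -0.098, 0.269], [0.539, -0.099, 0.27], [0.539, -0.094, 0.266], [0.538, -0.095, 0.271], [0.538, -0.095, 0.269], [0.538, -0.1, 0.27], [0.537, -0.096, 0.269], [0.537, -0.096, 0.268], [0.537, -0.094, 0.267], [0.536, -0.097, 0.27]]
eye 0.4 [9.5, 109.9] 380 [ 0.506  0.227 -0.001] [0.539 0.271 0.018] [0.525 0.244 0.015]
```

View pics/w2.png

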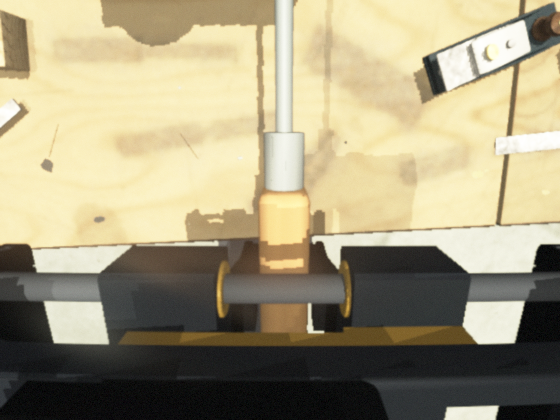

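Call:
step_arm(deltas=[[-0.9,-0.004,0.02,0,0],[-0.9,-0.004,0.05,0,0],[-0.9,-0.004,0.08,0,0],[-0.9,-0.004,0.1,0,0],[-0.9,-0.004,0.117,0,0],[-0.9,-0.004,0.117,0,0],[-0.9,-0.004,0.117,0,0]])

```text
time_s: 8.12
tool_pos: [0.5373, -0.0977, 0.2813]
tool_rot: [-90.8, 89.9, 176.1]
force: [-0.7, -0.6, -2.3]
grip_width: 0.0239
```

```bash
python3 go.py 0.4214 -0.0914 0.279 -93.2; python3 - <<'E'
from h import *
C=np.array([.809,-.055]); y=np.radians(-3.2); nx=np.array([np.cos(y),np.sin(y)]); ny=np.array([-nx[1],nx[0]])
o=monitor.get_obs(); t=o['tool_pos']; print("tcp_c",((t[:2]-C)@nx).round(4),((t[:2]-C)@ny).round(4),t[2].round(4))
ims=[]
for c in ("top","side"):
    a,d=read_camera(c); P,UV=pts(c,np.ones(d.shape,bool),d)
    Q=np.c_[(P[:,:2]-C)@nx,(P[:,:2]-C)@ny,P[:,2]]
    k=(abs(Q[:,1])<.083)&(Q[:,2]>.225)&(Q[:,2]<.38)&(Q[:,0]>-.1)&(Q[:,0]<.02); Q=Q[k]
    print(c,len(Q)); print(Q[np.argsort(Q[:,1])][::max(1,len(Q)//30)].round(3).tolist())
    e=proj(c,[np.r_[C-.02*nx,.27]])[0].astype(int); print(e)
    ims.append(cv2.resize(a[max(0,e[1]-40):e[1]+40,e[0]-40:e[0]+40],(400,400),interpolation=cv2.INTER_CUBIC))
save("in1",np.hstack(ims))
E
```

```text
pos [ 0.5373 -0.0977  0.2813] zyaw -93.08 q [-22.8   4.7  32.4  95.6  -2.5  80.5 -83.1] F [-0.65 -0.65 -2.28] w 0.0239026574479372 t 8.125
delta tool [ 2.40e-03 -1.16e-01 -1.00e-04] turn 0.12
tcp_c -0.2689 -0.0578 0.2813
top 77
[[-0.087, -0.078, 0.317], [-0.084, -0.077, 0.304], [-0.087, -0.077, 0.235], [-0.082, -0.077, 0.296], [-0.084, -0.077, 0.322], [-0.083, -0.077, 0.225], [-0.086, -0.076, 0.348], [-0.085, -0.076, 0.352], [-0.083, -0.076, 0.246], [-0.084, -0.075, 0.262], [-0.08, -0.075, 0.336], [-0.035, -0.062, 0.272], [-0.07, -0.061, 0.272], [-0.032, -0.061, 0.274], [-0.042, -0.06, 0.27], [-0.067, -0.06, 0.272], [-0.09, -0.06, 0.274], [-0.054, -0.06, 0.273], [-0.089, -0.06, 0.267], [-0.063, -0.059, 0.272], [-0.074, -0.059, 0.275], [-0.037, -0.059, 0.273], [-0.048, -0.058, 0.276], [-0.035, -0.058, 0.276], [-0.071, -0.058, 0.282], [-0.046, -0.058, 0.278], [-0.08, -0.057, 0.277], [-0.054, -0.057, 0.277], [-0.028, -0.056, 0.273], [-0.1, -0.056, 0.279], [-0.026, -0.056, 0.276], [-0.035, -0.055, 0.275], [-0.045, -0.054, 0.271], [-0.078, -0.053, 0.268], [-0.018, -0.05, 0.27], [-0.019, -
[... 323 characters left out ...]
5], [-0.035, 0.078, 0.268], [-0.096, 0.078, 0.346], [-0.066, 0.079, 0.281], [-0.066, 0.079, 0.323], [-0.07, 0.079, 0.234], [-0.06, 0.08, 0.304], [-0.054, 0.08, 0.232], [-0.08, 0.08, 0.249], [-0.012, 0.081, 0.241], [-0.08, 0.081, 0.312], [-0.084, 0.081, 0.25], [-0.027, 0.081, 0.236], [-0.084, 0.081, 0.255], [-0.079, 0.081, 0.322], [-0.049, 0.081, 0.299], [-0.084, 0.081, 0.329], [-0.094, 0.081, 0.27], [-0.079, 0.082, 0.332], [-0.043, 0.082, 0.296], [-0.079, 0.082, 0.274], [-0.099, 0.082, 0.288], [-0.078, 0.082, 0.263], [-0.099, 0.082, 0.355], [-0.048, 0.082, 0.282], [-0.078, 0.082, 0.257], [-0.073, 0.083, 0.244], [-0.048, 0.083, 0.276], [-0.098, 0.083, 0.364], [-0.083, 0.083, 0.286]]
[300 171]
```

View pics/in1.png

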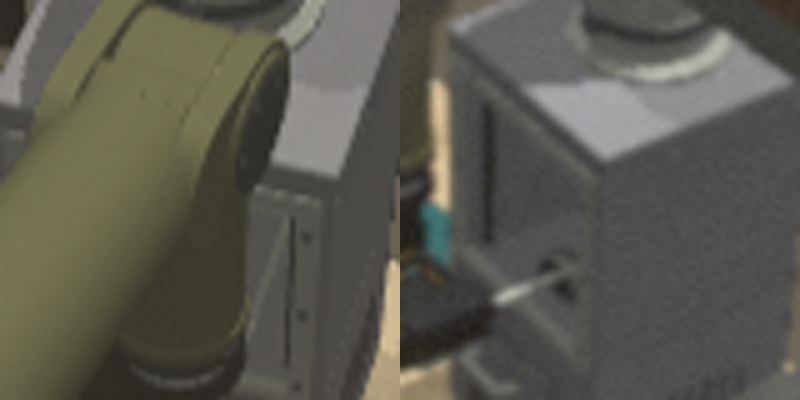

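```bash
python3 - <<'E'
from h import *
C=np.array([.809,-.055]); y=np.radians(-3.2); nx=np.array([np.cos(y),np.sin(y)]); ny=np.array([-nx[1],nx[0]])
for c in ("top","side"):
    d=np.load(c+"_d.npy"); P,UV=pts(c,np.ones(d.shape,bool),d)
    Q=np.c_[(P[:,:2]-C)@nx,(P[:,:2]-C)@ny,P[:,2]]
    k=(abs(Q[:,1])<.07)&(Q[:,2]>.22)&(Q[:,2]<.36)&(Q[:,0]>-.07)&(Q[:,0]<.08)
    S=Q[k]; S=S[(S[:,0]+.075)**2+(S[:,2]-.365)**2>.03**2]
    # flap candidate: angle about the hinge
    off=abs(S[:,1])>.03; T=S[off]
    q=np.arctan2(T[:,0]+.075,.365-T[:,2]); r=np.hypot(T[:,0]+.075,.365-T[:,2])
    print(c,len(T),"q pct",np.percentile(q,[5,25,50,75,95]).round(3) if len(T) else None,"r",np.percentile(r,[5,50,95]).round(3) if len(T) else None)
    for a,b in list(zip(np.c_[q,r].round(2).tolist(),T.round(3).tolist()))[::max(1,len(T)//12)]: print(a,b)
    Rg=S[(abs(S[:,1])<.006)&(S[:,2]>.262)]
    for qq in np.arange(.7,1.01,.05):
        e=np.array([-.075+.105*np.sin(qq)-.032*np.cos(qq),.365-.105*np.cos(qq)-.032*np.sin(qq)])
        rho=np.hypot(Rg[:,0]-e[0],Rg[:,2]-e[1]); print(qq.round(2),e.round(4),"mean|torus|",np.abs(np.hypot(rho-.0165,Rg[:,1])-.004).mean().round(4) if len(Rg) else None)
E
```

```text
top 0 q pct None r None
0.7 [-0.0318  0.2641] mean|torus| 0.0039
0.75 [-0.0268  0.2664] mean|torus| 0.0034
0.8 [-0.022   0.2689] mean|torus| 0.0021
0.85 [-0.0172  0.2717] mean|torus| 0.0016
0.9 [-0.0126  0.2747] mean|torus| 0.0016
0.95 [-0.0082  0.2779] mean|torus| 0.0046
1.0 [-0.0039  0.2813] mean|torus| 0.0081
side 0 q pct None r None
0.7 [-0.0318  0.2641] mean|torus| None
0.75 [-0.0268  0.2664] mean|torus| None
0.8 [-0.022   0.2689] mean|torus| None
0.85 [-0.0172  0.2717] mean|torus| None
0.9 [-0.0126  0.2747] mean|torus| None
0.95 [-0.0082  0.2779] mean|torus| None
1.0 [-0.0039  0.2813] mean|torus| None
```

Call:
step_arm(deltas=[[-0.9,0,0.003,0,0],[-0.9,0,0.003,-0.008,0],[-0.9,0,0.003,-0.016,0],[-0.9,0,0.003,-0.022,0],[-0.9,0,0.003,-0.022,0]])

```text
time_s: 8.85
tool_pos: [0.5422, -0.0749, 0.2815]
tool_rot: [-178.6, 90.0, 88.4]
force: [-1.8, -0.1, -1.9]
grip_width: 0.0237
```

Call:
step_arm(deltas=[[-0.9,0,0,-0.005,0],[-0.9,0,0,-0.01,0],[-0.9,0,0,-0.015,0],[-0.9,0,0,-0.02,0],[-0.9,0,0,-0.02,0]])

```text
time_s: 9.48
tool_pos: [0.5432, -0.0553, 0.2815]
tool_rot: [-163.1, 90.0, 103.9]
force: [-0.5, -0.0, -1.7]
grip_width: 0.024
```

```bash
cat > fc.py <<'E'
from h import *
C=np.array([.809,-.055]); y=np.radians(-3.2); nx=np.array([np.cos(y),np.sin(y)]); ny=np.array([-nx[1],nx[0]])
o=monitor.get_obs(); t=o['tool_pos']; f=o['force']; print("hook_c",((t[:2]-C)@nx+.2495).round(4),((t[:2]-C)@ny+.016).round(4),(t[2]-.009).round(4),"F_c",(f[:2]@nx).round(2),(f[:2]@ny).round(2),f[2].round(2),"t",o['time_s'],"tq",o['wrist_torque'].round(2))
E
python3 fc.py
python3 - <<'E'
from h import *
a,d=read_camera("side"); save("in2",cv2.resize(a[130:210,260:340],(480,480),interpolation=cv2.INTER_CUBIC))
E
```

```text
hook_c -0.0159 0.0009 0.2725 F_c -0.49 -0.04 -1.65 t 9.475 tq [-0.09  0.21  0.04]
```

View pics/in2.png

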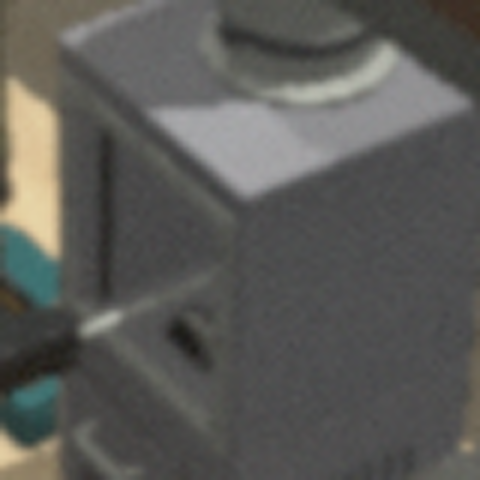

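Call:
step_arm(deltas=[[-0.9,0.001,-0.005,0,0],[-0.9,0.003,-0.01,0,0],[-0.9,0.005,-0.016,0,0],[-0.9,0.007,-0.022,0,0],[-0.9,0.007,-0.022,0,0]])

```text
time_s: 10.15
tool_pos: [0.5205, -0.0548, 0.2745]
tool_rot: [-129.4, 90.0, 137.5]
force: [-0.1, -0.6, -1.8]
grip_width: 0.0237
```

```bash
python3 fc.py
```

```text
hook_c -0.0385 0.0001 0.2655 F_c -0.03 -0.56 -1.82 t 10.15 tq [-0.02  0.19 -0.01]
```

Call:
step_arm(deltas=[[-0.9,0.001,-0.005,0,0],[-0.9,0.002,-0.01,0,0],[-0.9,0.003,-0.015,0,0],[-0.9,0.005,-0.02,0,0],[-0.9,0.005,-0.02,0,0]])

```text
time_s: 10.78
tool_pos: [0.5006, -0.0536, 0.2695]
tool_rot: [-124.3, 90.0, 142.6]
force: [0.7, 0.4, -2.2]
grip_width: 0.0237
```

```bash
python3 fc.py; python3 - <<'E'
from h import *
a,d=read_camera("side"); save("in3",np.hstack([cv2.resize(a[130:210,260:340],(400,400),interpolation=cv2.INTER_CUBIC),cv2.resize(read_camera("top")[0][110:210,220:320],(400,400))]))
E
python3 fc.py
```

```text
hook_c -0.0585 0.0002 0.2605 F_c 0.64 0.46 -2.17 t 10.775 tq [-0.07  0.14  0.  ]
hook_c -0.0582 0.0001 0.2606 F_c 0.57 1.28 -2.95 t 10.875 tq [-0.05  0.13 -0.01]
```

View pics/in3.png

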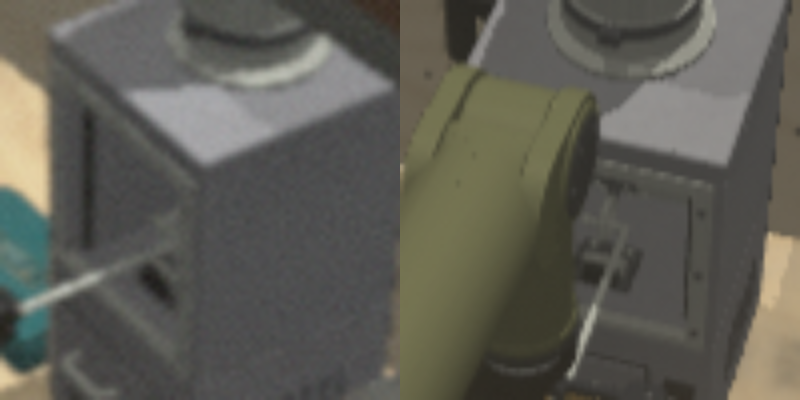

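```bash
cat > ring.py <<'E'
from h import *
C=np.array([.809,-.055]); y=np.radians(-3.2); nx=np.array([np.cos(y),np.sin(y)]); ny=np.array([-nx[1],nx[0]])
a,d=read_camera("top"); P,UV=pts("top",np.ones(d.shape,bool),d)
Q=np.c_[(P[:,:2]-C)@nx,(P[:,:2]-C)@ny,P[:,2]]
k=(Q[:,1]>-.03)&(Q[:,1]<.035)&(Q[:,2]>.23)&(Q[:,2]<.35)&(Q[:,0]>-.14)&(Q[:,0]<.03)
print(np.c_[Q[k].round(3),UV[k]].tolist()) if k.sum()<90 else print(k.sum(),np.c_[Q[k].round(3),UV[k]][::k.sum()//60].tolist())
E
python3 ring.py
```

```text
166 [[-0.03, 0.019, 0.29, 268.0, 153.0], [-0.026, 0.017, 0.282, 269.0, 154.0], [-0.029, 0.009, 0.287, 271.0, 154.0], [-0.03, 0.002, 0.291, 273.0, 154.0], [-0.034, 0.014, 0.286, 269.0, 155.0], [-0.025, 0.01, 0.278, 271.0, 155.0], [-0.033, 0.001, 0.289, 273.0, 155.0], [-0.033, -0.006, 0.291, 275.0, 155.0], [-0.028, -0.011, 0.287, 277.0, 155.0], [-0.017, 0.012, 0.264, 271.0, 156.0], [-0.027, 0.003, 0.278, 273.0, 156.0], [-0.024, -0.003, 0.276, 275.0, 156.0], [-0.028, -0.011, 0.283, 277.0, 156.0], [-0.018, -0.015, 0.274, 279.0, 156.0], [-0.025, -0.024, 0.284, 281.0, 156.0], [-0.031, 0.005, 0.276, 272.0, 157.0], [-0.028, -0.001, 0.274, 274.0, 157.0], [-0.013, -0.004, 0.259, 276.0, 157.0], [-0.02, -0.013, 0.27, 278.0, 157.0], [-0.013, -0.018, 0.264, 280.0, 157.0], [-0.013, -0.025, 0.266, 282.0, 157.0], [-0.034, 0.004, 0.275, 272.0, 158.0], [-0.031, -0.002, 0.274, 274.0, 158.0], [0.003, -0.006, 0.237, 278.0, 158.0], [-0.002, -0.015, 0.246, 280.0, 158.0], [-0.005, -0.022, 0.251, 282.0, 158.0], [-0.045, 0.004, 0.281, 271.0, 159.0], [-0.039, -0.001, 0.276, 273.0, 159.0], [-0.049, 0.003, 0.282,
[... 1377 characters left out ...]
.0], [-0.088, -0.016, 0.266, 273.0, 173.0], [-0.087, -0.012, 0.259, 272.0, 174.0], [-0.089, -0.019, 0.264, 274.0, 174.0], [-0.093, -0.017, 0.263, 273.0, 175.0], [-0.098, -0.015, 0.263, 272.0, 176.0], [-0.101, -0.013, 0.26, 271.0, 177.0], [-0.1, -0.019, 0.261, 273.0, 177.0], [-0.109, -0.019, 0.267, 272.0, 178.0], [-0.11, -0.016, 0.262, 271.0, 179.0], [-0.115, -0.014, 0.262, 270.0, 180.0], [-0.109, -0.019, 0.256, 272.0, 180.0], [-0.12, -0.015, 0.262, 270.0, 181.0], [-0.124, -0.013, 0.261, 269.0, 182.0], [-0.122, -0.019, 0.262, 271.0, 182.0], [-0.128, -0.018, 0.263, 270.0, 183.0], [-0.136, -0.017, 0.267, 269.0, 184.0], [-0.137, -0.014, 0.263, 268.0, 185.0], [-0.137, -0.02, 0.264, 270.0, 185.0]]
```

Call:
step_arm(deltas=[[-0.9,0.001,-0.004,0,0],[-0.9,0.002,-0.008,0,0],[-0.9,0.003,-0.012,0,0],[-0.9,0.003,-0.016,0,0],[-0.9,0.004,-0.02,0,0],[-0.9,0.004,-0.02,0,0]])

```text
time_s: 11.68
tool_pos: [0.4807, -0.0526, 0.2655]
tool_rot: [-113.2, 90.0, 153.7]
force: [0.9, -0.7, -1.9]
grip_width: 0.0233
```

```bash
python3 fc.py
```

```text
hook_c -0.0784 0.0 0.2565 F_c 0.91 -0.62 -1.92 t 11.675 tq [-0.03 -0.26  0.02]
```

Call:
step_arm(deltas=[[-0.9,0,-0.002,0,0],[-0.9,0,-0.004,0,0],[-0.9,0,-0.006,0,0],[-0.9,0,-0.006,0,0]])

```text
time_s: 12.18
tool_pos: [0.4751, -0.0523, 0.2656]
tool_rot: [-168.6, 90.0, 98.3]
force: [2.9, 0.4, -1.9]
grip_width: 0.0239
```

```bash
python3 fc.py; python3 ring.py
```

```text
hook_c -0.084 0.0001 0.2566 F_c 2.86 0.58 -1.95 t 12.175 tq [-0.01 -0.44 -0.05]
285 [[-0.063, 0.015, 0.327, 266.0, 153.0], [-0.062, 0.012, 0.322, 267.0, 154.0], [-0.062, -0.001, 0.326, 271.0, 154.0], [-0.056, 0.014, 0.309, 267.0, 155.0], [-0.06, -0.001, 0.319, 271.0, 155.0], [-0.065, -0.015, 0.329, 275.0, 155.0], [-0.06, 0.013, 0.31, 267.0, 156.0], [-0.055, 0.001, 0.308, 271.0, 156.0], [-0.062, -0.014, 0.321, 275.0, 156.0], [-0.064, -0.028, 0.328, 279.0, 156.0], [-0.052, 0.009, 0.298, 269.0, 157.0], [-0.056, -0.006, 0.307, 273.0, 157.0], [-0.059, -0.02, 0.314, 277.0, 157.0], [-0.052, 0.016, 0.29, 267.0, 158.0], [-0.056, 0.001, 0.3, 271.0, 158.0], [-0.057, -0.013, 0.305, 275.0, 158.0], [-0.058, -0.027, 0.311, 279.0, 158.0], [-0.046, 0.017, 0.279, 267.0, 159.0], [-0.052, 0.002, 0.29, 271.0, 159.0], [-0.051, -0.011, 0.293, 275.0, 159.0], [-0.054, -0.026, 0.301, 279.0, 159.0], [-0.049, 0.017, 0.277, 267.0, 160.0], [-0.047, 0.004, 0.279, 271.0, 160.0], [-0.05, -0.011, 0.287, 275.0, 160.0], [-0.048, -0.024, 0.29, 279.0, 160.0], [-0.052, 0.016, 0.275, 267.0, 161.0], [-0.051, 0.002, 0.279, 2
[... 1034 characters left out ...]
 170.0], [-0.065, 0.002, 0.249, 270.0, 170.0], [-0.083, 0.013, 0.261, 265.0, 171.0], [-0.086, -0.001, 0.269, 269.0, 171.0], [-0.084, 0.01, 0.257, 266.0, 172.0], [-0.086, -0.005, 0.265, 270.0, 172.0], [-0.082, -0.017, 0.265, 274.0, 172.0], [-0.086, -0.005, 0.26, 270.0, 173.0], [-0.083, -0.017, 0.261, 274.0, 173.0], [-0.072, -0.0, 0.237, 270.0, 174.0], [-0.089, 0.005, 0.25, 267.0, 175.0], [-0.091, -0.017, 0.26, 273.0, 175.0], [-0.096, -0.018, 0.261, 273.0, 176.0], [-0.106, -0.014, 0.261, 271.0, 178.0], [-0.107, -0.018, 0.258, 272.0, 179.0], [-0.116, -0.014, 0.257, 270.0, 181.0], [-0.123, -0.019, 0.263, 271.0, 182.0], [-0.131, -0.015, 0.261, 269.0, 184.0], [-0.133, -0.019, 0.259, 270.0, 185.0]]
```

Call:
step_arm(deltas=[[-0.9,0,-0.001,0,0],[-0.9,0,-0.002,0,0],[-0.9,0,-0.003,0,0],[-0.9,0,-0.004,0,0],[-0.9,0,-0.004,0,0]])

```text
time_s: 12.85
tool_pos: [0.4712, -0.052, 0.2656]
tool_rot: [138.8, 90.0, 45.7]
force: [3.5, -0.7, -1.0]
grip_width: 0.0235
```

Call:
step_arm(deltas=[[-0.9,0,-0.001,0,0],[-0.9,0,-0.002,0,0],[-0.9,0,-0.003,0,0],[-0.9,0,-0.003,0,0]])

```text
time_s: 13.35
tool_pos: [0.4683, -0.0519, 0.2657]
tool_rot: [129.7, 90.0, 36.6]
force: [2.7, 0.5, -1.6]
grip_width: 0.0239
```

Call:
step_arm(deltas=[[-0.9,0,-0.001,0,0],[-0.9,0,-0.002,0,0],[-0.9,0,-0.002,0,0]])

```text
time_s: 13.72
tool_pos: [0.4662, -0.0518, 0.2656]
tool_rot: [140.0, 90.0, 46.9]
force: [3.2, 0.0, -1.1]
grip_width: 0.0237
```

Call:
step_arm(deltas=[[-0.9,0,-0.001,0,0],[-0.9,0,-0.002,0,0],[-0.9,0,-0.002,0,0]])

```text
time_s: 14.1
tool_pos: [0.4642, -0.0517, 0.2656]
tool_rot: [124.6, 90.0, 31.5]
force: [3.1, -0.3, -1.1]
grip_width: 0.0237
```

Call:
step_arm(deltas=[[-0.9,0,-0.001,0,0],[-0.9,0,-0.002,0,0],[-0.9,0,-0.002,0,0]])

```text
time_s: 14.48
tool_pos: [0.4622, -0.0516, 0.2656]
tool_rot: [140.7, 90.0, 47.6]
force: [1.9, -0.4, -1.3]
grip_width: 0.0237
```

Call:
step_arm(deltas=[[-0.9,0,-0.001,0,0],[-0.9,0,-0.002,0,0],[-0.9,0,-0.002,0,0]])

```text
time_s: 14.85
tool_pos: [0.4603, -0.0514, 0.2656]
tool_rot: [129.3, 90.0, 36.2]
force: [2.3, -1.1, -0.2]
grip_width: 0.0238
```

Call:
step_arm(deltas=[[-0.9,0,-0.001,0,0],[-0.9,0,-0.002,0,0],[-0.9,0,-0.002,0,0]])

```text
time_s: 15.22
tool_pos: [0.4583, -0.0513, 0.2656]
tool_rot: [128.8, 90.0, 35.7]
force: [3.4, -0.2, -1.0]
grip_width: 0.0235
```

Call:
step_arm(deltas=[[-0.9,0,-0.001,0,0],[-0.9,0,-0.002,0,0],[-0.9,0,-0.002,0,0]])

```text
time_s: 15.6
tool_pos: [0.4569, -0.0512, 0.2658]
tool_rot: [95.8, 89.9, 2.7]
force: [6.3, -0.2, -1.2]
grip_width: 0.0233
```

Call:
step_arm(deltas=[[-0.9,0,-0.001,0,0],[-0.9,0,-0.001,0,0]])

```text
time_s: 15.85
tool_pos: [0.4565, -0.0512, 0.266]
tool_rot: [92.7, 89.8, -0.4]
force: [8.4, -0.3, -1.4]
grip_width: 0.0235
```

Call:
step_arm(deltas=[[-0.9,0,-0.001,0,0],[-0.9,0,-0.001,0,0]])

```text
time_s: 16.1
tool_pos: [0.456, -0.0511, 0.2661]
tool_rot: [92.4, 89.7, -0.7]
force: [8.7, 1.0, -1.9]
grip_width: 0.0238
```

Call:
step_arm(deltas=[[-0.9,0,-0.001,0,0],[-0.9,0,-0.001,0,0]])

```text
time_s: 16.35
tool_pos: [0.4555, -0.051, 0.2663]
tool_rot: [92.0, 89.7, -1.1]
force: [10.5, -0.0, -1.1]
grip_width: 0.0239
```

Call:
step_arm(deltas=[[-0.9,0,-0.001,0,0],[-0.9,0,-0.001,0,0]])

```text
time_s: 16.6
tool_pos: [0.4549, -0.051, 0.2665]
tool_rot: [92.4, 89.6, -0.7]
force: [12.1, 0.1, -1.6]
grip_width: 0.0235
```

Call:
step_arm(deltas=[[-0.9,0,-0.001,0,0],[-0.9,0,-0.001,0,0]])

```text
time_s: 16.85
tool_pos: [0.4544, -0.051, 0.2666]
tool_rot: [91.7, 89.5, -1.4]
force: [12.9, -0.1, -2.1]
grip_width: 0.0237
```

Call:
step_arm(deltas=[[-0.9,0,-0.001,0,0],[-0.9,0,-0.001,0,0]])

```text
time_s: 17.1
tool_pos: [0.4538, -0.0509, 0.2667]
tool_rot: [91.6, 89.5, -1.5]
force: [14.7, -0.3, -2.2]
grip_width: 0.0236
```

Call:
step_arm(deltas=[[-0.9,0,-0.001,0,0],[-0.9,0,-0.001,0,0]])

```text
time_s: 17.35
tool_pos: [0.4534, -0.0508, 0.2669]
tool_rot: [91.6, 89.4, -1.5]
force: [16.1, 0.5, -3.3]
grip_width: 0.0238
```

Call:
step_arm(deltas=[[-0.9,0,-0.001,0,0],[-0.9,0,-0.001,0,0]])

```text
time_s: 17.6
tool_pos: [0.4488, -0.0507, 0.2656]
tool_rot: [90.7, 89.9, -2.4]
force: [7.2, 0.1, -2.4]
grip_width: 0.0237
```

Call:
step_arm(deltas=[[-0.9,0,-0.001,0,0],[-0.9,0,-0.001,0,0],[-0.9,0,-0.001,0,0]])

```text
time_s: 17.98
tool_pos: [0.4487, -0.0507, 0.2657]
tool_rot: [89.7, 89.8, -3.4]
force: [10.5, 0.4, -2.8]
grip_width: 0.0237
```

Call:
step_arm(deltas=[[-0.9,0,-0.001,0,0],[-0.9,0,-0.001,0,0]])

```text
time_s: 18.23
tool_pos: [0.4486, -0.0506, 0.266]
tool_rot: [90.4, 89.7, -2.7]
force: [12.8, -0.9, -3.1]
grip_width: 0.0239
```

Call:
step_arm(deltas=[[-0.9,0,0.003,0,0],[-0.9,0,0.006,0,0],[-0.9,0,0.009,0,0],[-0.9,0,0.012,0,0],[-0.9,0,0.012,0,0],[-0.9,0,0.012,0,0]])

```text
time_s: 18.98
tool_pos: [0.458, -0.0514, 0.2654]
tool_rot: [-90.5, 90.0, 176.4]
force: [-0.1, 0.7, -1.4]
grip_width: 0.0236
```

```bash
python3 fc.py; cat > flap.py <<'E'
from h import *
C=np.array([.809,-.055]); y=np.radians(-3.2); nx=np.array([np.cos(y),np.sin(y)]); ny=np.array([-nx[1],nx[0]])
a,d=read_camera("top"); P,UV=pts("top",np.ones(d.shape,bool),d)
Q=np.c_[(P[:,:2]-C)@nx,(P[:,:2]-C)@ny,P[:,2]]
T=Q[(Q[:,1]>-.07)&(Q[:,1]<.07)&(abs(Q[:,1])>.03)&(Q[:,2]>.23)&(Q[:,2]<.3)&(Q[:,0]>-.1)&(Q[:,0]<.08)]
q=np.arctan2(T[:,0]+.075,.365-T[:,2]); print("flap q",len(q),np.percentile(q,[10,50,90]).round(3))
Rg=Q[(abs(Q[:,1])<.006)&(Q[:,2]>.23)&(Q[:,2]<.285)&(Q[:,0]<-.08)&(Q[:,0]>-.14)]
print(len(Rg),Rg[::max(1,len(Rg)//15)].round(3).tolist())
E
python3 flap.py
```

```text
hook_c -0.1011 0.0 0.2564 F_c -0.14 0.65 -1.37 t 18.975 tq [-0.01  0.17 -0.02]
flap q 142 [0.062 0.086 0.116]
45 [[-0.091, 0.004, 0.278], [-0.095, 0.003, 0.278], [-0.1, 0.001, 0.279], [-0.104, 0.003, 0.278], [-0.081, 0.0, 0.253], [-0.103, 0.0, 0.273], [-0.108, 0.005, 0.272], [-0.094, -0.0, 0.258], [-0.106, 0.003, 0.265], [-0.1, -0.006, 0.262], [-0.087, 0.005, 0.237], [-0.117, 0.002, 0.269], [-0.093, 0.0, 0.24], [-0.104, -0.0, 0.249], [-0.107, -0.001, 0.248]]
```

Call:
step_arm(deltas=[[-0.9,-0.001,0,0.008,0],[-0.9,-0.001,0,0.016,0],[-0.9,-0.001,0,0.024,0],[-0.9,-0.001,0,0.032,0],[-0.9,-0.001,0,0.04,0],[-0.9,-0.001,0,0.046,0],[-0.9,-0.001,0,0.046,0]])

```text
time_s: 19.9
tool_pos: [0.4558, -0.0978, 0.2666]
tool_rot: [122.0, 90.0, 28.8]
force: [0.4, -0.3, -2.0]
grip_width: 0.0236
```

```bash
python3 fc.py; python3 flap.py
```

```text
hook_c -0.1008 -0.0465 0.2576 F_c 0.38 -0.3 -1.98 t 19.9 tq [-0.02  0.19 -0.03]
flap q 127 [-0.04   0.088  0.116]
0 []
```

Call:
step_arm(deltas=[[-0.9,0,-0.018,0,0],[-0.9,0,-0.036,0,0],[-0.9,0,-0.036,0,0],[-0.9,0,-0.036,0,-9],[-0.9,0,-0.036,0,-18],[-0.9,0,-0.036,0,-27],[-0.9,0,-0.036,0,-36],[-0.9,0,-0.036,0,-45],[-0.9,0,-0.036,0,-54],[-0.9,0,-0.036,0,-63],[-0.9,0,-0.036,0,-63]])

```text
time_s: 21.32
tool_pos: [0.4206, -0.095, 0.2667]
tool_rot: [22.4, 90.0, -7.7]
force: [0.1, -0.7, -2.0]
grip_width: 0.0235
```

```bash
python3 go.py 0.462 -0.234 0.07 -30.1; python3 flap.py
```

```text
pos [ 0.4206 -0.095   0.2667] zyaw -30.16 q [-32.5 -13.7  36.  110.9   8.1  80.3 -28.8] F [ 0.07 -0.71 -1.99] w 0.023488437570601123 t 21.325
delta tool [ 0.1967 -0.0994  0.1055] turn -0.06
flap q 144 [0.063 0.084 0.115]
0 []
```

Call:
step_arm(deltas=[[-0.9,0,-0.033,0.035,0],[-0.9,0,-0.066,0.07,0],[-0.9,0,-0.099,0.105,0],[-0.9,0.05,-0.099,0.105,0],[-0.9,0.1,-0.099,0.105,0],[-0.9,0.15,-0.099,0.105,0],[-0.9,0.19,-0.099,0.105,0],[-0.9,0.215,-0.099,0.105,0],[-0.9,0.227,-0.099,0.105,0],[-0.9,0.235,-0.099,0.105,0],[-0.9,0.235,-0.099,0.105,0]])

```text
time_s: 22.75
tool_pos: [0.4615, -0.2337, 0.0318]
tool_rot: [19.8, 90.0, -10.3]
force: [0.8, 0.1, -1.6]
grip_width: 0.0238
```

```bash
python3 go.py 0.462 -0.234 0.0235 -30.1
```

```text
pos [ 0.4615 -0.2337  0.0318] zyaw -30.12 q [-19.2  19.6  49.2 115.8 -18.7  52.6   9.8] F [ 0.75  0.12 -1.61] w 0.023753933142592137 t 22.75
delta tool [0.0083 0.     0.0006] turn -0.02
```

Call:
step_arm(deltas=[[-0.9,0.003,0,0,0],[-0.9,0.006,0,0,0],[-0.9,0.0085,0,0,0],[-0.9,0.0085,0,0,0]])

```text
time_s: 23.25
tool_pos: [0.4611, -0.2336, 0.0231]
tool_rot: [43.1, 90.0, 13.0]
force: [-0.9, -0.1, -1.4]
grip_width: 0.0241
```

Call:
step_arm(deltas=[[-0.9,0.001,0,0,0],[-0.9,0.001,0,0,0]])

```text
time_s: 23.5
tool_pos: [0.4612, -0.2337, 0.023]
tool_rot: [120.0, 89.9, 89.9]
force: [-2.9, 2.0, 7.6]
grip_width: 0.0234
```

Call:
step_arm(deltas=[[-0.7,0,0,0,0],[-0.3,0,0,0,0],[-0.1,0,0,0,0],[0.2,0,0,0,0],[0.2,0,0,0,0],[0.2,0,0,0,0],[0.2,-0.03,0,0,0],[0.2,-0.07,0,0,0],[0.2,-0.12,0,0,0],[0.2,-0.17,0,0,0],[0.2,-0.2,0,0,0],[0.2,-0.2,0,0,0]])

```text
time_s: 25.0
tool_pos: [0.4625, -0.2343, 0.2244]
tool_rot: [29.2, 89.7, -0.9]
force: [0.5, 0.0, -0.2]
grip_width: 0.0523
```

```bash
python3 go.py 0.461 -0.234 0.2 -30.1; python3 flap.py; python3 - <<'E'
from h import *
a,d=read_camera("top"); save("end",cv2.resize(a[60:360,130:450],(800,600)))
for th in ("hook_pole","block_plane","oak_block","pine_block","chisel_a","tape_measure","screw_tin"):
    r=regions_of("top",th)
    if r: P,_=pts("top",r[0]["pixels"],d); P=P[P[:,2]>-.02]; print(th,round(r[0]["p"],2),P.min(0).round(3),P.max(0).round(3),np.median(P,0).round(3))
E
```

```text
pos [ 0.4625 -0.2343  0.2244] zyaw -30.09 q [-29.1   2.4  55.1 104.8  -2.2  73.5  -3.5] F [ 0.52  0.05 -0.16] w 0.05230969655561272 t 25.0
delta tool [ 0.0244 -0.0006 -0.0016] turn 0.01
flap q 280 [0.06  0.086 0.115]
45 [[-0.087, 0.005, 0.273], [-0.083, -0.004, 0.272], [-0.091, -0.003, 0.275], [-0.093, -0.0, 0.272], [-0.101, 0.001, 0.276], [-0.107, 0.006, 0.275], [-0.087, 0.002, 0.254], [-0.107, 0.002, 0.272], [-0.086, -0.001, 0.249], [-0.09, 0.004, 0.247], [-0.112, 0.001, 0.269], [-0.116, 0.003, 0.267], [-0.094, -0.0, 0.242], [-0.105, -0.0, 0.249], [-0.105, -0.0, 0.244]]
hook_pole 0.92 [ 0.385 -0.354 -0.008] [ 0.548 -0.087  0.037] [ 0.44  -0.262  0.024]
block_plane 0.7 [ 0.521 -0.606 -0.007] [ 0.627 -0.439  0.041] [ 0.565 -0.519  0.03 ]
oak_block 0.59 [ 0.524 -0.599 -0.001] [ 0.612 -0.439  0.041] [ 0.564 -0.517  0.031]
pine_block 0.68 [0.57  0.207 0.   ] [0.645 0.323 0.052] [0.598 0.259 0.039]
chisel_a 0.93 [ 0.41   0.233 -0.005] [0.535 0.423 0.034] [0.456 0.354 0.019]
tape_measure 0.82 [ 0.398 -0.646 -0.001] [ 0.455 -0.574  0.069] [ 0.421 -0.604  0.06 ]
screw_tin 0.72 [ 0.626  0.33  -0.008] [0.714 0.411 0.057] [0.671 0.368 0.026]
```

View pics/end.png

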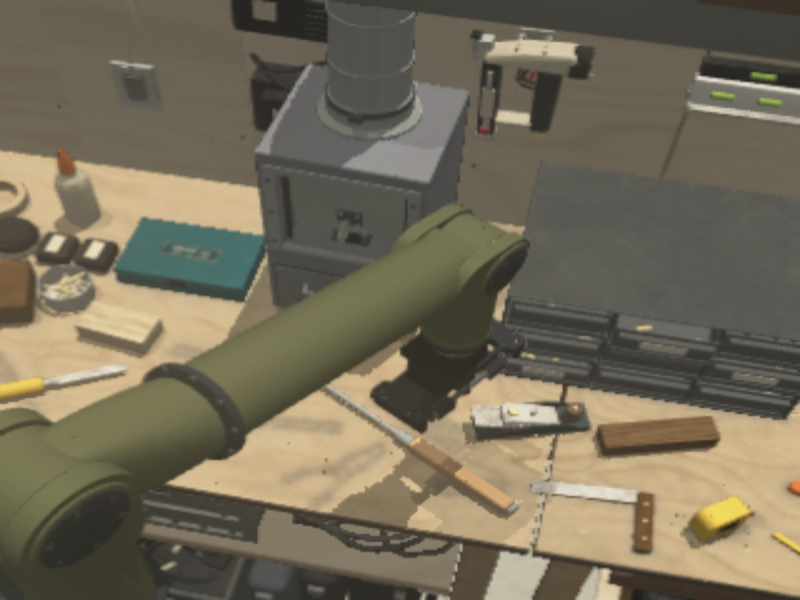

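The final top view shows the flap shut across the mouth, with the ring at (350,225). The pole is flat at about (330,385) to (515,510), the gripper is clear above it, and the other things are where they were.

```bash
python3 -c "
from cell import env; print(env.sign_off())"
```

```text
the job is handed in; nothing more can be done
None
```

The damper is shut and held by its own catch, and the hook pole is back flat on the bench where it started. I handed the job in at about 25 s of the 72 s allowed.

- **Closing the flap:** I slipped the hook through the eye and drew the flap slowly in. The highest pull I read was 16 N, against the 25 N limit. The force then dropped to 7 N as the catch clicked. A further small pull moved the flap only about 0.1 mm per mm commanded, so it was against the stop.
- **Catch holding:** Once I eased off, the force on the hook went to about zero. In the depth images the flap read about 0.085 rad just after easing off, after unhooking, after the retreat and at the end.
- **Laying the pole down:** It touched down at about 8 N before I let go. The gripper is about 20 cm above it and touching nothing.
- **Other things:** The pine block, chisel, tin, oak block and tape measure read within about 15 mm of their first positions, which is within measurement noise.
- **Check that disagreed:** The last block plane detection was really the oak block, so I have no second measurement of the plane. The final picture shows it beside the pole as before.

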